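Turn the loose-lidded instrument housing over on its sloping rest

ROBOT

A 7-joint arm with a two-finger parallel gripper is mounted at the origin on the work surface. World frame = base frame: x ahead of the robot, y to its left, z up, the work surface at z = 0. Lengths are in mm, angles in rad, forces in N, time in s.
With the tool pointing down it reaches from about 350 to 900 mm from the base axis. Payload 7.2 kg.
Tool frame: the origin (TCP) lies midway between the tips of the shut fingers; the grasp point (between the pads) lies 19 mm behind it; z points along the fingers, y is the line along which they close (so a half turn about z gives the same grasp; the last joint's range is limited). The gripper opens to 85 mm and grips with 20 to 120 N. Pads are 22 mm wide; open, the fingers measure 114 mm over their backs; the gripper's body (76 mm by 85 mm) begins 54 mm behind the grasp point. The pads swing forward as they close: fully open they stand 13 mm farther back than shut.
Start: joints at [1.138, 0.411, -0.013, 1.596, 0.006, 1.134, -0.082], TCP at [222.965, -583.88, 231.297] pointing down, gripper open.
Joint ranges: [-2.95, 2.95], [-0.29, 1.99], [-1.47, 1.44], [0.14, 2.54], [-1.03, 4.17], [0.13, 1.85], [-2.86, 2.86]. Speed limits (rad/s): [2.39, 2.39, 3.01, 3.01, 3.14, 3.14, 3.14].

INTERFACE

Orientations are given as a unit quaternion [x, y, z, w].
In Python, from workcell import ctrl, optics gives the robot as it stands. The module is installed in compiled form; this text tells all that it offers.
- The arm moves only by the tool carry_out, never from a script. Its argument "deltas" is a list that holds one entry, the list of rows, each a list of 5 numbers: the shift along the world's x, y, z in mm, then the turn about the world's z in degrees, then the opening, from -1 (shut) to 1 (fully open). A call has exactly 10 rows; each row shifts and turns the commanded pose from where the row before left it; what a row does not reach is not made up. A row lasts 1/12 s, in which the tool goes at most 41.7 mm and 7.16 degrees, less where a joint would pass 70% of its speed; a pose out of reach is approached as far as the arm can. A call with a gripper value outside its range is refused whole. The fingers move at their own pace and stop on an object; the grip force is fixed at half the most. Time passes only in rows, so rows that do not move let the fingers close, or fill a call up. It gives the time, the measured TCP pose, the force, the opening and the grip force at its end, in the units of the state.
- ctrl.state(): the state, without advancing time (a new reading comes with each control period).
- optics.capture(name): name is "scene" or "top" or "wrist"; returns the picture (400x640x3 uint8, red, green, blue); there is no depth.
- optics.camera_info(name): a dict with "K" (3x3 intrinsics, pixels), "T" (4x4, takes a point from camera to world coordinates). Camera axes: x right, y down, z forward; pixel columns grow to the right and rows downward; lengths in mm; the calibration is good to about 2 mm. The wrist camera is an equidistant fisheye: a pixel r from the principal point sees the ray r / f radians off the axis. A picture is of the moment at which its call begins: read the wrist's pose just before it. camera_info takes no time and is no camera call; for the wrist camera it gives the pose at the moment of the call.
- ctrl.hand_in(): hands the job in; it is judged then, once.
The state is a dict: "t": time; "joint_pos": joint angles; "qd": joint speeds; "joint_torque": joint torques, N m; "eef_pos": TCP position; "eef_rot": TCP orientation; "contact_force": force on the tool from outside, world axes, zero at the start; "ft_torque": the same for the moment, N m; "opening": opening from 0.0 (shut) to 1.0 (fully open); "grasp_force": force on a finger pad.
Only numpy, scipy, OpenCV 4.12 (cv2) and the standard library are available. Lean on these libraries where they do the work, as an engineer would, in place of code of your own. Each camera call takes 0.05 s, during which the arm holds its last target. There are 200 camera calls.

TASK

The closed grey instrument housing lying on one of the two sloping rests has its lid only laid on, and its screws go in from below. Pinch lid and base together at the overhanging upper end so that the lid stays shut, turn the housing over, and lay it back flat on the same rest, lid underneath and one short end down at the stop. Leave the one-piece meter on the other rest alone.

Things in the scene. Friction and masses are not known exactly. Their poses are not given: they have to be found in the camera images.
- housing: Base of a plain oblong grey housing; closed with its lid a 160 x 80 x 40 mm block (32 + 8), 0.37 kg. Origin: centre of the closed block; x along the length, at the start down the slope to the stop; z to the lid. Starts lid up on the 45 degree slope (x 45 degrees down, z 45 up); its upper end (x = -80) overhangs the slope by 65 mm: free room for a finger above and below. Stop end is heavier.
- lid: Loose lid, 160 x 80 x 8 mm plate of the same grey plastic with a dark window, 70 g. Only its weight and a 6 mm deep lip inside the base (1.5 mm play all round) hold it. Origin: centre of its outer face; axes as the housing's (z outwards). Shut, its origin lies at (0, 0, 20) mm in the housing's frame.
- seat (a point): Point of the housing at (0, 0, 20) mm in its frame, where the lid's origin lies when the lid is fully on.
- rest: Rest under the housing: fixed stand of bent aluminium sheet, base 120 x 100 mm, its 100 mm wide slope falling at 45 degrees towards its x (mostly to the robot's left, +y). Origin: on the table; z up. The slope runs from its foot at (60, 0, 50) mm, where a stop stands 12 mm out of it, 95 mm up to (-7, 0, 117) mm. An equal rest stands on the other side.
- bed (a point): Point fixed to the rest where the closed housing's centre lies when it rests on the slope against the stop, either way up: (17.4, 0, 120.9) mm in the rest's frame.
- meter: Bystander: one-piece grey handheld meter, 150 x 74 x 34 mm, with a round dial and a display, on the other rest. Origin: its centre; x down the slope, z out of its face.
Things that resemble listed ones, but are neither listed nor needed, are in the scene too. What is shaped like the housing but turquoise or yellow is not meant.

How it is judged (in metres and radians):
At the end, for the whole second after the job is handed in: The housing lies at rest, lid underneath, on the slope of its own rest, flat and square to 10 degrees, its centre within 18 mm of site bed; the lid is fully on (within 8 mm of the seat and 5 degrees); the meter is within 20 mm of where it was (distance between lid and seat below 0.008 m and angle between the z axis of lid and the z axis of housing, either way round below 0.09 rad and distance between housing and bed below 0.018 m and angle between housing's own z axis and vertical between 2.18 and 2.53 rad and angle between the y axis of housing and the y axis of rest, either way round below 0.18 rad and linear speed of each of housing, lid below 0.02 m/s and distance of meter from where it was at the start of the episode below 0.02 m); the robot touches nothing.
It fails at once if the lid comes off the housing (more than 20 mm off its seat, or open by more than 15 degrees) (distance between lid and seat above 0.02 m or angle between the z axis of lid and the z axis of housing, either way round above 0.26 rad).
It fails at once if the meter on the other rest is disturbed (moved by more than 20 mm) (distance of meter from where it was at the start of the episode above 0.02 m).
It also fails if it takes over 45 s, if anything falls off the work surface, if the arm or the gripper's body presses on something with over 40 N, if the wrist force passes 120 N, or if a joint passes its speed limit or range.

## Working session

There is one attempt and no reset: what is moved stays moved. The work goes in short steps, Python scripts to look and compute and a tool call to move; the robot and the scene stay as the last step left them, time stands still between calls to the robot, and variables do not carry over. Pictures are saved under pics/ and viewed, at most 10 in all, crops included, and the job is handed in when it is done.

Besides the shell and the picture viewer there is one more tool, called after "Request:" as a command line: name --argument value ..., lists and objects as JSON in quotes. carry_out: Moves the arm, as the interface text tells. Its arguments: {"type":"object","properties":{"deltas":{"type":"array","items":{"type":"array","items":{"type":"array","items":{"type":"number"}}}}},"required":["deltas"]}

```bash
mkdir -p pics
python3 - <<'E'
from workcell import ctrl, optics
import cv2, numpy as np
np.set_printoptions(precision=3,suppress=True)
s=ctrl.state(); print({k:np.round(v,3) for k,v in s.items()})
for n in ["scene","top"]:
    im=optics.capture(n); cv2.imwrite(f"pics/{n}0.png",im[:,:,::-1])
    i=optics.camera_info(n); print(n,i["K"],i["T"])
E
```

```text
{'t': np.float64(0.0), 'joint_pos': array([ 1.138,  0.412, -0.013,  1.597,  0.006,  1.134, -0.082]), 'qd': array([ 0.   , -0.002, -0.001,  0.003, -0.   ,  0.   , -0.001]), 'joint_torque': array([  0.001, -60.061,   0.683, -29.941,   0.014,   0.011,   0.   ]), 'eef_pos': array([ 222.768, -583.429,  230.468]), 'eef_rot': array([ 0.983,  0.181, -0.   , -0.001]), 'contact_force': array([ 0.533, -0.529, -0.341]), 'ft_torque': array([ 0.021, -0.011,  0.002]), 'grasp_force': np.float64(0.0), 'opening': np.float64(1.0)}
scene [[437.798   0.    325.324]
 [  0.    437.798 200.896]
 [  0.      0.      1.   ]] [[  -0.134    0.555   -0.821 1475.211]
 [   0.991    0.08    -0.107  233.634]
 [   0.006   -0.828   -0.561  828.082]
 [   0.       0.       0.       1.   ]]
top [[465.839   0.    327.426]
 [  0.    465.839 199.34 ]
 [  0.      0.      1.   ]] [[  -0.002   -0.982    0.187  239.616]
 [  -1.       0.002    0.002  104.928]
 [  -0.002   -0.187   -0.982 1173.574]
 [   0.       0.       0.       1.   ]]
```

View pics/scene0.png

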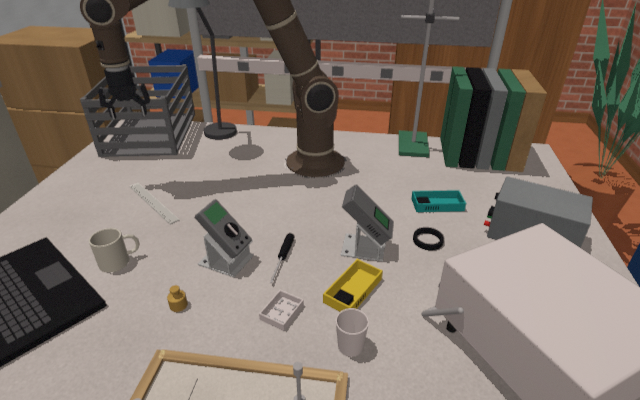

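View pics/top0.png

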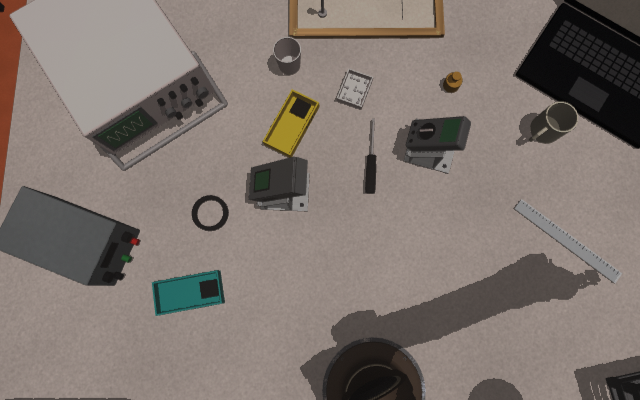

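The scene picture shows the housing, plain with a dark window, on the rest near (368,215). The dial meter is at (225,228). In the top picture they are at (278,178) and (438,132). I'll take close crops to get the corners.

Run:
```python
import cv2,numpy as np
a=cv2.imread("pics/scene0.png")[175:265,330:410]; b=cv2.imread("pics/top0.png")[145:220,238:318]
a=cv2.resize(a,None,fx=5,fy=5,interpolation=cv2.INTER_CUBIC); b=cv2.resize(b,None,fx=5,fy=5,interpolation=cv2.INTER_CUBIC)
h=max(a.shape[0],b.shape[0]); c=np.zeros((h,800,3),np.uint8); c[:a.shape[0],:400]=a; c[:b.shape[0],400:]=b
cv2.imwrite("pics/crop.png",np.clip(c*1.6,0,255).astype(np.uint8))
```

```text
(no output)
```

View pics/crop.png

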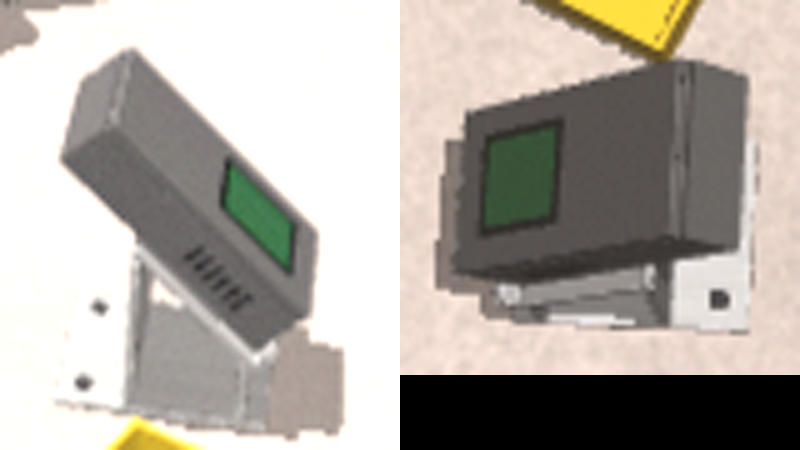

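The crop shows the lid's four outer corners clearly in both views: scene (132,50), (120,125), (303,310), (317,232) and top (670,248), (682,62), (467,115), (455,272). Next step is to triangulate them.

```bash
cat > geo.py <<'E'
import numpy as np, cv2
from workcell import ctrl, optics
np.set_printoptions(precision=1,suppress=True)
def P(n):
    i=optics.camera_info(n); return i["K"]@np.linalg.inv(i["T"])[:3]
def tri(a,b):
    X=cv2.triangulatePoints(P("scene"),P("top"),np.array(a,float).T,np.array(b,float).T); return (X[:3]/X[3]).T
E
python3 - <<'E'
from geo import *
a=np.array([(120,125),(132,50),(303,310),(317,232),(62,160)])/5+[330,175]-.4
b=np.array([(282,62),(270,248),(67,115),(55,272),(348,78)])/5+[238,145]-.4
X=tri(a,b); print(X)
un,uf,ln,lf,bn=X
print("len",np.linalg.norm(ln-un),np.linalg.norm(lf-uf),"wid",np.linalg.norm(un-uf),np.linalg.norm(ln-lf),"thk",np.linalg.norm(un-bn))
d=(ln+lf-un-uf)/2; d/=np.linalg.norm(d); w=(un+ln-uf-lf)/2; w/=np.linalg.norm(w)
print("yaw d",np.degrees(np.arctan2(d[1],d[0])),"yaw w+90",np.degrees(np.arctan2(w[1],w[0]))+90,"pitch",np.degrees(np.arcsin(d[2])))
yaw=np.arctan2(d[1],d[0]); h=np.array([np.cos(yaw),np.sin(yaw),0]); n=h*.7071+[0,0,.7071]
c=X[:4].mean(0)-20*n; print("centre",c,"rest origin",c-17.4*h)
E
```

```text
[[522.  181.7 187.8]
 [439.8 184.2 183.6]
 [526.7 290.4  80.2]
 [449.9 296.   76.7]
 [521.8 152.9 162.5]]
len 153.0282979296229 154.93336406176752 wid 82.3382172256436 77.10772678237211 thk 38.32776071987858
yaw d 86.1753703644233 yaw w+90 87.07406756588351 pitch -44.148192866861756
centre [483.7 224.  117.9] rest origin [482.5 206.6 117.9]
```

Request:
carry_out --deltas '[[[8,30,20,-1.2,1],[13,38,8,-1.2,1],[13,39,4,-1.2,1],[13,39,4,-1.2,1],[13,39,4,-1.2,1],[13,39,4,-1.2,1],[13,39,4,-1.2,1],[13,39,4,-1.2,1],[13,39,4,-1.2,1],[13,39,4,-1.2,1]]]'

```text
t: 0.93
eef_pos: [347.9, -201.8, 291.4]
eef_rot: [0.997, 0.077, -0.0, 0.0]
contact_force: [0.5, 0.6, 0.1]
opening: 0.998
grasp_force: 0.0
```

Request:
carry_out --deltas '[[[13,39,4,-1.2,1],[13,39,4,-1.2,1],[13,39,4,-1.2,1],[13,39,0,-1.2,1],[13,39,0,-1.2,1],[13,39,0,-1.2,1],[13,39,0,-1.2,1],[13,39,0,-1.2,1],[13,39,0,-1.2,1],[13,39,0,-1.2,1]]]'

```text
t: 1.77
eef_pos: [478.2, 187.8, 303.1]
eef_rot: [1.0, -0.028, 0.0, 0.0]
contact_force: [1.0, 0.3, -0.3]
opening: 1.0
grasp_force: 0.0
```

Run:
```python
from geo import *
i=optics.camera_info("wrist"); im=optics.capture("wrist"); cv2.imwrite("pics/w1.png",im[:,:,::-1])
K,T=i["K"],i["T"]; print(K,T)
R0=np.array([482.5,206.6,0]); y=np.radians(86.6); H=np.array([np.cos(y),np.sin(y),0]); W=np.array([np.sin(y),-np.cos(y),0]); Z=np.array([0,0,1])
def proj(p):
    q=np.linalg.inv(T)@np.r_[p,1]; r=np.hypot(q[0],q[1]); t=np.arctan2(r,q[2]); f=K[0,0]
    return np.array([K[0,2]+f*t*q[0]/r,K[1,2]+f*t*q[1]/r])
v=im[:,:,::-1].copy()
for x,z in [(-25,191.6),(88.1,78.5),(-53.1,163.1)]:
    for s in (40,-40):
        u=proj(R0+x*H+s*W+z*Z); print(x,s,u); cv2.circle(v,tuple(int(k) for k in u.round()),2,(0,0,255),-1)
cv2.imwrite("pics/w1.png",v)
```

```text
[[309.7   0.  318.4]
 [  0.  309.7 201. ]
 [  0.    0.    1. ]] [[ -0.1  -1.   -0.3 550.5]
 [ -1.    0.1   0.  185. ]
 [  0.    0.3  -1.  444.4]
 [  0.    0.    0.    1. ]]
-25 40 [327.4 147.1]
-25 -40 [326.5 237.7]
88.1 40 [230.9 137.7]
88.1 -40 [234.6 201.1]
-53.1 40 [357.2 143.9]
-53.1 -40 [354.5 226.1]
```

View pics/w1.png

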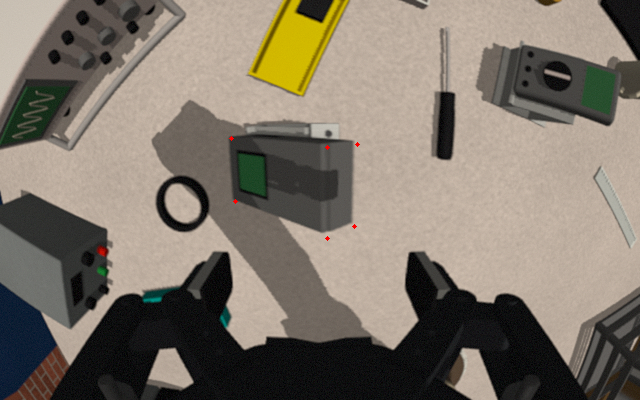

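The wrist view shows the housing at (230..355, 135..232). The predicted dots at the upper end are about 6 px too low, while the lower-end ones fit. I'll zoom in and solve the pose from the corners.

Run:
```python
from geo import *
i=optics.camera_info("wrist"); im=optics.capture("wrist"); np.savez("w2.npz",K=i["K"],T=i["T"],im=im)
c=cv2.resize(im[115:245,215:375,::-1],None,fx=4.5,fy=4.5,interpolation=cv2.INTER_CUBIC)
cv2.imwrite("pics/w2.png",np.clip(c*1.7,0,255).astype(np.uint8))
```

```text
(no output)
```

View pics/w2.png

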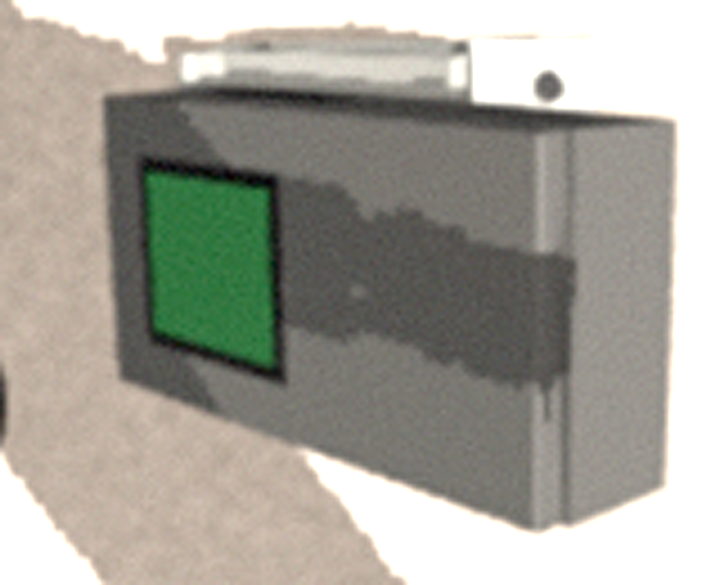

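Run:
```python
from geo import *
D=np.load("w2.npz"); K,T=D["K"],D["T"]
px=np.array([(105,97),(120,378),(538,133),(538,528),(675,120),(665,487)])/4.5+[215,115]-.4
ob=np.array([(80,-40,20),(80,40,20),(-80,-40,20),(-80,40,20),(-80,-40,-20),(-80,40,-20)],float)
un=cv2.fisheye.undistortPoints(px[:,None],K,np.zeros(4))
ok,r,t=cv2.solvePnP(ob,un,np.eye(3),None)
e=cv2.projectPoints(ob,r,t,np.eye(3),None)[0]-un; print("res px",e[:,0]*310)
M=T[:3,:3]@cv2.Rodrigues(r)[0]; c=T[:3,:3]@t[:,0]+T[:3,3]
print("centre",c,"\n",M.round(3)); d=M[:,0]
print("yaw x",np.degrees(np.arctan2(d[1],d[0])),"pitch",np.degrees(np.arcsin(d[2])),"yaw y",np.degrees(np.arctan2(M[1,1],M[0,1]))-90)
print("corners"); print((M@ob.T).T+c)
```

```text
res px [[ 0.1 -0.1]
 [ 0.4  0.3]
 [ 0.9 -0.4]
 [ 0.   1.3]
 [-0.6 -0.3]
 [-0.9 -0.7]]
centre [485.3 226.3 115.3] 
 [[ 0.  -1.   0. ]
 [ 0.7  0.   0.7]
 [-0.7  0.   0.7]]
yaw x 87.41490057647889 pitch -45.129572156272125 yaw y 87.27264613341546
corners
[[528.5 294.9  72.7]
 [448.6 298.7  72.9]
 [523.5 182.2 186.1]
 [443.5 186.  186.3]
 [522.  153.8 157.8]
 [442.1 157.7 158. ]]
```

```bash
cat > path.py <<'E'
from geo import *
R0=np.array([483.4,207.6]); Y=np.radians(87.2); H=np.array([np.cos(Y),np.sin(Y)])
def pose(th,h,slack=5,side=0):
    """side: share of the slack left of the upper corner"""
    t=np.radians(th); a=12*np.tan(np.pi/4-t)
    U=np.array([60-a*.7071,50+a*.7071])+160*np.array([-np.sin(t),np.cos(t)])
    w=min(40/np.cos(t)+h*np.tan(t)+slack,85)
    c=U[0]-side*slack+w/2; z=U[1]-h-13*(w/85)**2
    return np.r_[R0+c*H,z,w,2*w/85-1],U
E
python3 - <<'E'
from path import *
p0=np.array([478.2,187.8,303.1])
print(pose(45,15,14,.5))
for th,h in [(45,20),(40,22),(35,24),(30,26),(25,28),(20,30),(15,33),(10,35),(5,37),(0,38)]:
    p,U=pose(th,h,4); print(th,h,p.round(2),"d",(p[:3]-p0).round(1)); p0=p[:3]
E
```

```text
(array([482.5, 190. , 135.1,  85. ,   1. ]), array([-53.1, 163.1]))
45 20 [482.8 194.8 131.5  80.6   0.9] d [   4.6    7.  -171.6]
40 22 [483.1 201.4 141.3  74.7   0.8] d [0.3 6.6 9.8]
35 24 [483.5 209.2 149.8  69.6   0.6] d [0.4 7.8 8.6]
30 26 [483.9 217.9 157.2  65.2   0.5] d [0.4 8.8 7.4]
25 28 [484.4 227.5 163.4  61.2   0.4] d [0.5 9.6 6.2]
20 30 [484.9 237.6 168.4  57.5   0.3] d [ 0.5 10.2  5. ]
15 33 [485.4 248.4 171.2  54.2   0.3] d [ 0.5 10.7  2.8]
10 35 [485.9 259.2 173.9  50.8   0.2] d [ 0.5 10.8  2.7]
5 37 [486.5 270.2 175.5  47.4   0.1] d [ 0.5 10.9  1.6]
0 38 [487. 281. 177.  44.   0.] d [ 0.5 10.9  1.5]
```

Request:
carry_out --deltas '[[[2,1,-10,0.4,1],[2.3,1.2,-20,0,1],[0,0,-25,0,1],[0,0,-25,0,1],[0,0,-25,0,1],[0,0,-20,0,1],[0,0,-15,0,1],[0,0,-12,0,1],[0,0,-9,0,1],[0,0,-5,0,1]]]'

```text
t: 2.7
eef_pos: [481.9, 187.2, 136.1]
eef_rot: [1.0, -0.024, -0.001, 0.0]
contact_force: [0.2, -0.0, -0.3]
opening: 1.0
grasp_force: 0.0
```

Run:
```python
from geo import *
s=ctrl.state(); print(s["eef_pos"],s["contact_force"],s["joint_pos"])
a=optics.capture("scene")[145:275,320:420,::-1]; b=optics.capture("wrist")[:,:,::-1]
c=np.zeros((520,800,3),np.uint8); c[:,:400]=cv2.resize(a,(400,520),interpolation=cv2.INTER_CUBIC); c[:250,400:]=cv2.resize(b,(400,250))
cv2.imwrite("pics/s3.png",np.clip(c*1.5,0,255).astype(np.uint8))
```

```text
[481.9 187.2 136.1] [ 0.2 -0.  -0.3] [ 0.1  0.4 -0.7  1.9  0.3  0.9 -2.4]
```

View pics/s3.png

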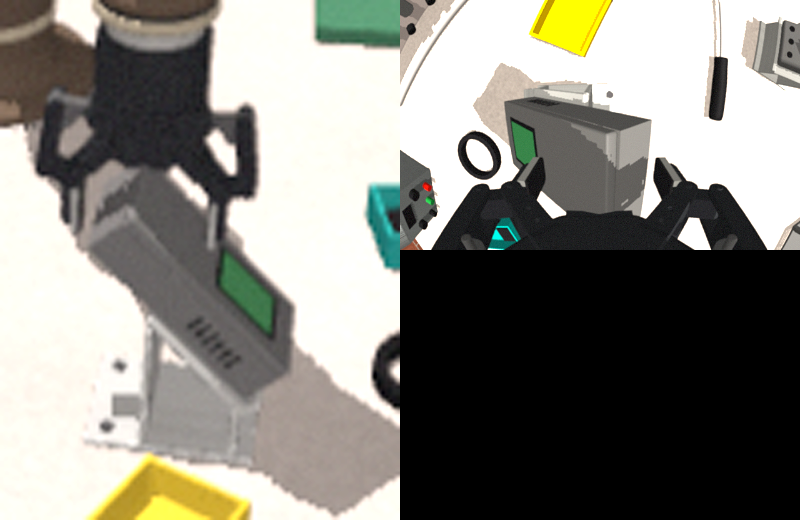

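The fingers straddle the upper end without touching it: the left finger is at about (70,200) in the crop, and the right tip at (212,230) is above the lid. Now I'll tilt the housing up around the stop.

Request:
carry_out --deltas '[[[0.5,2,0,0,0.9],[0.4,3,-2,0,0.9],[0,2.6,-2.6,0,0.9],[0.1,2.2,3.3,0,0.85],[0.1,2.2,3.3,0,0.8],[0.1,2.2,3.2,0,0.76],[0.1,2.6,2.9,0,0.72],[0.1,2.6,2.9,0,0.68],[0.2,2.6,2.8,0,0.64],[0,0,0,0,0.64]]]'

```text
t: 3.63
eef_pos: [484.0, 211.4, 151.9]
eef_rot: [1.0, -0.023, 0.0, -0.0]
contact_force: [0.8, -1.6, 2.4]
opening: 0.823
grasp_force: 1.1
```

Request:
carry_out --deltas '[[[0.1,2.2,1.8,0,0.6],[0.1,2.2,1.8,0,0.56],[0.1,2.2,1.7,0,0.53],[0.2,3.2,2,0,0.5],[0.2,3.2,2,0,0.47],[0.1,3.2,2.2,0,0.44],[0.2,3.4,1.7,0,0.41],[0.2,3.4,1.7,0,0.38],[0.1,3.4,1.6,0,0.35],[0,0,0,0,0.35]]]'

```text
t: 4.47
eef_pos: [485.1, 237.9, 168.0]
eef_rot: [1.0, -0.023, 0.0, -0.0]
contact_force: [0.1, -1.1, -0.2]
opening: 0.674
grasp_force: 0.3
```

Run:
```python
from geo import *
a=optics.capture("scene")[145:275,320:420,::-1]; b=optics.capture("wrist")[:,:,::-1]
c=np.zeros((520,800,3),np.uint8); c[:,:400]=cv2.resize(a,(400,520),interpolation=cv2.INTER_CUBIC); c[:250,400:]=cv2.resize(b,(400,250))
cv2.imwrite("pics/s4.png",np.clip(c*1.5,0,255).astype(np.uint8))
```

```text
(no output)
```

View pics/s4.png

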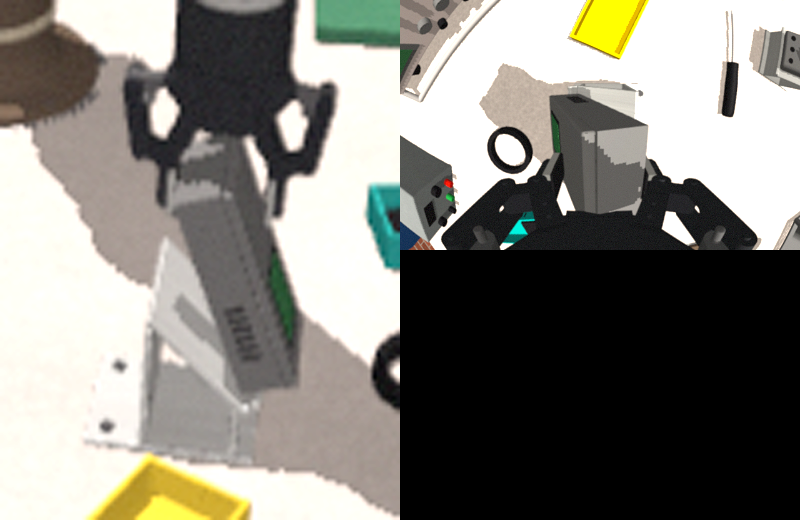

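Request:
carry_out --deltas '[[[0.2,3.5,1.1,0,0.32],[0.2,3.5,1.1,0,0.29],[0.1,3.5,1,0,0.26],[0.2,3.6,0.9,0,0.23],[0.2,3.6,0.9,0,0.2],[0.1,3.6,0.9,0,0.18],[0.2,3.6,0.6,0,0.15],[0.2,3.6,0.5,0,0.12],[0.1,3.6,0.5,0,0.1],[0,0,0,0,0.08]]]'

```text
t: 5.4
eef_pos: [486.6, 269.9, 175.2]
eef_rot: [1.0, -0.023, 0.0, -0.0]
contact_force: [-0.6, -0.0, -0.7]
opening: 0.544
grasp_force: 0.0
```

Request:
carry_out --deltas '[[[0.1,2,0.5,0,0.05],[0.1,2,0.5,0,0.0],[0.1,2,0.5,0,-0.05],[0.1,2,0.5,0,-0.1],[0,1,0,0,-0.15],[0,0,0,0,-0.2],[0,0,0,0,-0.3],[0,0,0,0,-0.3],[0,0,0,0,-0.3],[0,0,0,0,-0.3]]]'

```text
t: 6.23
eef_pos: [487.3, 278.0, 177.4]
eef_rot: [1.0, -0.024, 0.0, -0.0]
contact_force: [-0.7, 1.2, 5.5]
opening: 0.468
grasp_force: 61.3
```

Request:
carry_out --deltas '[[[0,0,4,0,-0.3],[0,0,8,0,-0.3],[0,0,10,0,-0.3],[0,0,10,0,-0.3],[0,0,10,0,-0.3],[0,0,10,0,-0.3],[0,0,8,0,-0.3],[0,0,6,0,-0.3],[0,0,4,2,-0.3],[0,0,0,4,-0.3]]]'

```text
t: 7.07
eef_pos: [487.4, 278.1, 248.5]
eef_rot: [1.0, 0.029, 0.001, -0.0]
contact_force: [-0.3, 0.5, -2.8]
opening: 0.461
grasp_force: 60.6
```

Request:
carry_out --deltas '[[[0,0,0,6,-0.3],[0,0,0,6,-0.3],[0,0,0,6,-0.3],[0,0,0,6,-0.3],[0,0,0,6,-0.3],[0,0,0,6,-0.3],[0,0,0,6,-0.3],[0,0,0,6,-0.3],[0,0,0,6,-0.3],[0,0,0,6,-0.3]]]'

```text
t: 7.9
eef_pos: [487.1, 277.6, 247.3]
eef_rot: [0.85, 0.527, -0.0, 0.0]
contact_force: [0.5, -0.8, -4.2]
opening: 0.464
grasp_force: 60.6
```

Request:
carry_out --deltas '[[[0,0,0,6,-0.3],[0,0,0,6,-0.3],[0,0,0,6,-0.3],[0,0,0,6,-0.3],[0,0,0,6,-0.3],[0,0,0,6,-0.3],[0,0,0,6,-0.3],[0,0,0,6,-0.3],[0,0,0,6,-0.3],[0,0,0,6,-0.3]]]'

```text
t: 8.73
eef_pos: [487.2, 277.5, 247.3]
eef_rot: [0.473, 0.881, -0.0, 0.0]
contact_force: [-0.2, 0.4, -2.6]
opening: 0.461
grasp_force: 60.6
```

Request:
carry_out --deltas '[[[0,0,0,6,-0.3],[0,0,0,6,-0.3],[0,0,0,6,-0.3],[0,0,0,6,-0.3],[0,0,0,6,-0.3],[0,0,0,6,-0.3],[0,0,0,6,-0.3],[0,0,0,6,-0.3],[0,0,0,4,-0.3],[0,0,0,2,-0.3]]]'

```text
t: 9.57
eef_pos: [487.3, 277.4, 247.0]
eef_rot: [0.022, 1.0, -0.0, -0.0]
contact_force: [0.9, -0.1, -4.3]
opening: 0.46
grasp_force: 60.5
```

Run:
```python
from geo import *
s=ctrl.state(); print(s["joint_pos"],s["eef_pos"],s["eef_rot"].round(3) if hasattr(s["eef_rot"],"round") else s["eef_rot"])
a=optics.capture("scene")[115:245,320:420,::-1]; b=optics.capture("wrist")[:,:,::-1]
c=np.zeros((520,800,3),np.uint8); c[:,:400]=cv2.resize(a,(400,520),interpolation=cv2.INTER_CUBIC); c[:250,400:]=cv2.resize(b,(400,250))
cv2.imwrite("pics/s5.png",np.clip(c*1.5,0,255).astype(np.uint8))
```

```text
[ 0.3  0.7 -1.4  1.7  0.7  1.4  0.3] [487.3 277.4 247. ] [ 0.  1. -0. -0.]
```

View pics/s5.png

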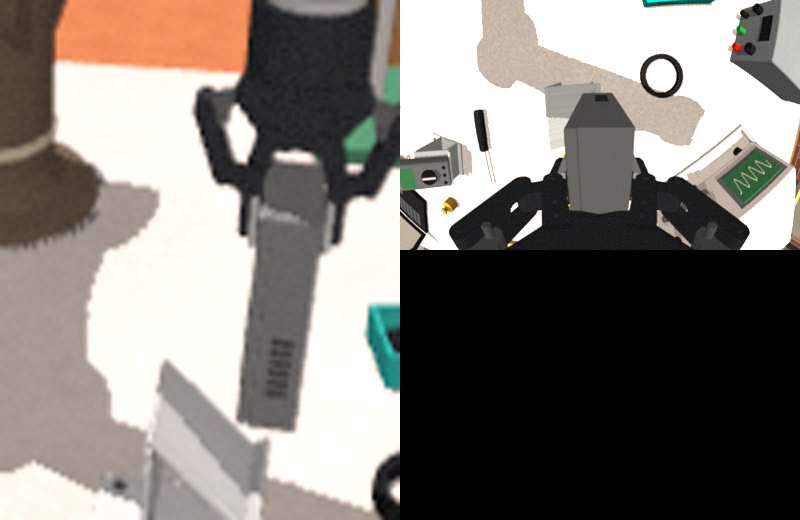

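The housing hangs upright and shut, seam intact, with the lid now towards the slope. Next: lower it onto the stop and compute the laying-down path.

Request:
carry_out --deltas '[[[0,0,-10,0,-0.3],[0,0,-12,0,-0.3],[0,0,-12,0,-0.3],[0,0,-10,0,-0.3],[0,0,-8,0,-0.3],[0,0,-6,0,-0.3],[0,0,-4,0,-0.3],[0,0,-3,0,-0.3],[0,0,-2,0,-0.3],[0,0,-1,0,-0.3]]]'

```text
t: 10.5
eef_pos: [487.1, 277.9, 179.1]
eef_rot: [0.024, 1.0, 0.0, 0.0]
contact_force: [0.0, -0.6, -3.1]
opening: 0.458
grasp_force: 60.5
```

Run:
```python
from path import *
p0=np.array([487.3,277.4,178]);np.set_printoptions(precision=2,suppress=True)
for th,h in [(0,38),(5,37),(10,35),(15,33),(20,30),(25,28),(30,26),(35,23),(40,20),(45,17)]:
    p,U=pose(th,h,3,.7); print(th,h,p.round(2),"d",(p[:3]-p0).round(1)); p0=p[:3]
```

```text
0 38 [486.86 278.43 177.16  43.     0.01] d [-0.4  1.  -0.8]
5 37 [486.33 267.56 175.64  46.39   0.09] d [ -0.5 -10.9  -1.5]
10 35 [485.8  256.61 174.05  49.79   0.17] d [ -0.5 -10.9  -1.6]
15 33 [485.27 245.77 171.34  53.25   0.25] d [ -0.5 -10.8  -2.7]
20 30 [484.74 235.03 168.57  56.49   0.33] d [ -0.5 -10.7  -2.8]
25 28 [484.24 224.87 163.58  60.19   0.42] d [ -0.5 -10.2  -5. ]
30 26 [483.78 215.32 157.42  64.2    0.51] d [-0.5 -9.6 -6.2]
35 23 [483.33 206.2  151.26  67.94   0.6 ] d [-0.4 -9.1 -6.2]
40 20 [482.93 197.92 143.98  72.     0.69] d [-0.4 -8.3 -7.3]
45 17 [482.57 190.67 135.59  76.57   0.8 ] d [-0.4 -7.3 -8.4]
```

Request:
carry_out --deltas '[[[0,0,-0.8,0,-0.3],[0,0,-0.8,0,-0.3],[0,0,-0.7,0,-0.3],[0,0,-0.7,0,-0.3],[0,0,0,0,-0.3],[0,0,0,0,-0.3],[0,0,0,0,-0.3],[0,0,0,0,-0.3],[0,0,0,0,-0.3],[0,0,0,0,-0.3]]]'

```text
t: 11.33
eef_pos: [487.4, 278.9, 177.5]
eef_rot: [0.023, 1.0, 0.001, 0.001]
contact_force: [-1.0, 0.1, 5.6]
opening: 0.461
grasp_force: 61.5
```

Request:
carry_out --deltas '[[[0,-1.5,0,0,0.0],[-0.2,-3,0,0,0.05],[-0.2,-3,-0.3,0,0.07],[-0.1,-3,-0.3,0,0.1],[-0.2,-3.6,-0.5,0,0.13],[-0.2,-3.6,-0.5,0,0.15],[-0.1,-3.7,-0.5,0,0.18],[-0.2,-3.6,-0.9,0,0.21],[-0.2,-3.6,-0.9,0,0.23],[-0.1,-3.6,-0.9,0,0.25]]]'

```text
t: 12.17
eef_pos: [485.5, 245.1, 171.1]
eef_rot: [0.024, 1.0, -0.0, -0.0]
contact_force: [0.4, 0.1, -0.3]
opening: 0.625
grasp_force: 0.0
```

Run:
```python
from geo import *
s=ctrl.state(); print(s["joint_pos"],s["eef_pos"])
a=optics.capture("scene")[145:275,320:420,::-1]; b=optics.capture("wrist")[:,:,::-1]
c=np.zeros((520,800,3),np.uint8); c[:,:400]=cv2.resize(a,(400,520),interpolation=cv2.INTER_CUBIC); c[:250,400:]=cv2.resize(b,(400,250))
cv2.imwrite("pics/s6.png",np.clip(c*1.5,0,255).astype(np.uint8))
```

```text
[ 0.3  0.7 -1.3  1.8  0.8  1.2  0.3] [485.5 245.1 171.1]
```

View pics/s6.png

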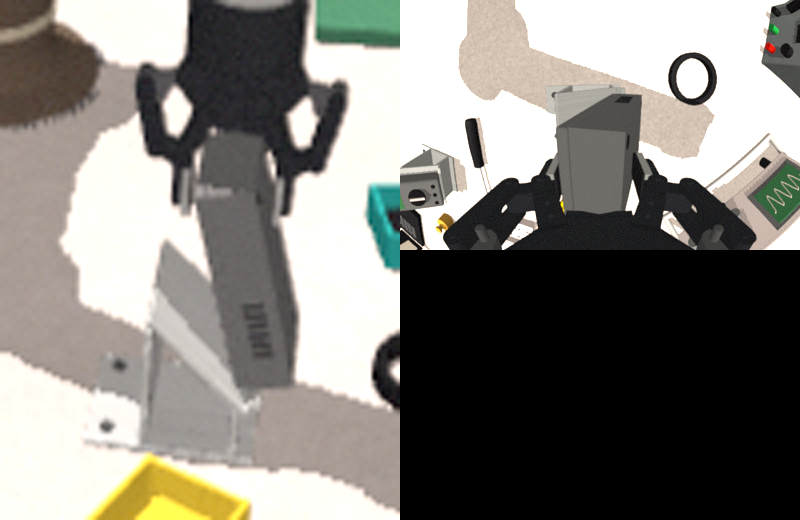

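It is tilted about 15° with the lid still shut and its lower edge on the slope at the stop. I'll continue along the arc.

Request:
carry_out --deltas '[[[-0.2,-3.6,-0.9,0,0.28],[-0.2,-3.6,-0.9,0,0.31],[-0.1,-3.5,-1,0,0.33],[-0.2,-3.4,-1.6,0,0.36],[-0.2,-3.4,-1.7,0,0.39],[-0.1,-3.4,-1.7,0,0.42],[-0.2,-3.2,-2,0,0.45],[-0.2,-3.2,-2.1,0,0.48],[-0.1,-3.2,-2.1,0,0.51],[0,0,0,0,0.51]]]'

```text
t: 13.1
eef_pos: [484.0, 214.1, 156.7]
eef_rot: [0.024, 1.0, -0.0, -0.0]
contact_force: [0.3, -0.5, -0.7]
opening: 0.754
grasp_force: 0.2
```

Request:
carry_out --deltas '[[[-0.1,-3,-2,0,0.54],[-0.1,-3,-2.1,0,0.57],[-0.1,-3.1,-2.1,0,0.6],[-0.1,-2.8,-2.4,0,0.63],[-0.1,-2.8,-2.4,0,0.66],[-0.1,-2.7,-2.5,0,0.69],[-0.1,-2.5,-2.8,0,0.74],[-0.1,-2.4,-2.8,0,0.78],[-0.1,-2.4,-2.8,0,0.82],[0,0,0,0,0.84]]]'

```text
t: 13.93
eef_pos: [483.0, 189.8, 134.8]
eef_rot: [0.024, 1.0, -0.0, -0.0]
contact_force: [-0.3, 0.4, -0.3]
opening: 0.921
grasp_force: 0.0
```

Run:
```python
from geo import *
s=ctrl.state(); print(s["joint_pos"],s["eef_pos"])
a=optics.capture("scene")[145:275,320:420,::-1]; b=optics.capture("wrist")[:,:,::-1]
c=np.zeros((520,800,3),np.uint8); c[:,:400]=cv2.resize(a,(400,520),interpolation=cv2.INTER_CUBIC); c[:250,400:]=cv2.resize(b,(400,250))
cv2.imwrite("pics/s7.png",np.clip(c*1.5,0,255).astype(np.uint8))
```

```text
[ 0.5  0.8 -1.3  1.9  0.8  1.2  0.3] [483.  189.8 134.8]
```

View pics/s7.png

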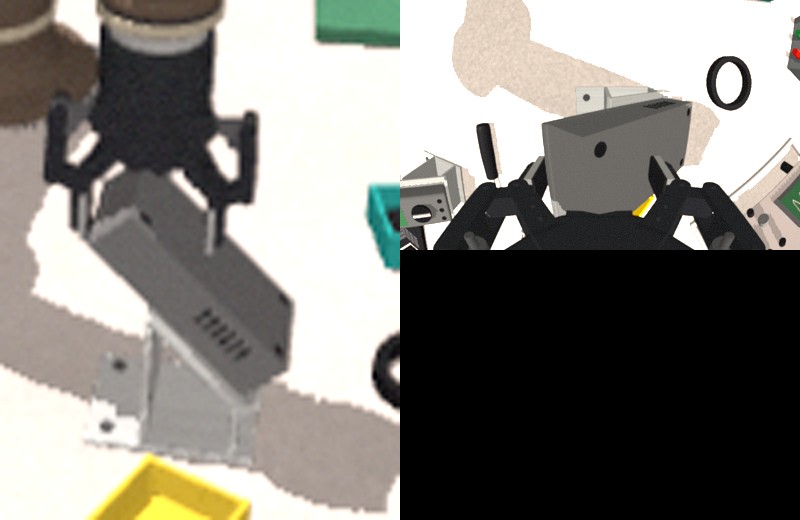

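The housing lies flat on the slope with the screw side up and the lid underneath, its lower end at the stop. I'll open and withdraw upwards.

Request:
carry_out --deltas '[[[0,0,0,0,0.9],[0,0,1,0,1],[0,0,2,0,1],[0,0,4,0,1],[0,0,8,0,1],[0,0,15,0,1],[0,0,20,0,1],[0,0,25,0,1],[0,0,25,0,1],[0,0,20,0,1]]]'

```text
t: 14.87
eef_pos: [483.1, 191.3, 258.6]
eef_rot: [0.023, 1.0, 0.001, 0.001]
contact_force: [0.7, 0.6, -0.4]
opening: 1.004
grasp_force: 0.0
```

Request:
carry_out --deltas '[[[0,0,20,0,1],[0,0,20,0,1],[0,0,10,0,1],[0,0,0,0,1],[0,0,0,0,1],[0,0,0,0,1],[0,0,0,0,1],[0,0,0,0,1],[0,0,0,0,1],[0,0,0,0,1]]]'

```text
t: 15.7
eef_pos: [483.0, 190.4, 304.9]
eef_rot: [0.023, 1.0, 0.0, -0.0]
contact_force: [0.1, 0.4, 1.2]
opening: 1.003
grasp_force: 0.0
```

Run:
```python
from geo import *
s=ctrl.state(); print(s["t"],s["eef_pos"],s["contact_force"])
# compare the housing's/meter's image region in the scene view with the start
im=optics.capture("scene")[:,:,::-1]; a=cv2.imread("pics/scene0.png")
def box(v,r,thr=95):
    y0,y1,x0,x1=r; c=v[y0:y1,x0:x1].astype(int); m=((c.max(2)<thr)).astype(np.uint8)
    n,l,st,ce=cv2.connectedComponentsWithStats(m); k=1+st[1:,4].argmax(); p=np.argwhere(l==k)[:,::-1].astype(np.float32)
    q=cv2.minAreaRect(p); return st[k],ce[k],q
for nm,r in (("housing",(175,265,335,405)),("meter",(190,280,190,260))):
    for v in (a,im): print(nm,*box(v,r))
```

```text
15.7 [483.  190.4 304.9] [0.1 0.4 1.2]
housing [   8   11   50   59 1428] [34.2 41. ] ((33.5, 40.500003814697266), (62.22539520263672, 25.455841064453125), 45.0)
housing [   7    9   51   60 1471] [34.  39.9] ((33.25, 39.75), (63.639610290527344, 26.16295051574707), 45.0)
meter [   5   10   57   74 1694] [34.8 42. ] ((36.544944763183594, 43.9719123840332), (69.8538589477539, 35.50992965698242), 57.9946174621582)
meter [   5   10   57   73 1626] [35.  42.4] ((36.494117736816406, 43.77647018432617), (69.33363342285156, 35.12699890136719), 57.528804779052734)
```

```bash
python3 -c "
from workcell import ctrl; print(ctrl.hand_in())"
```

```text
the job is handed in; nothing more can be done
None
```

The housing is turned over and lies flat on its own rest, lid underneath and shut, one short end at the stop. The last scene picture matches its starting outline to about 1 px, the meter shows no shift beyond 1 px, and the job was handed in at about 15.7 s, though the hand-in returned no verdict.

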